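# Set the stirrer's speed dial and start it

## Task

With a fingertip, push the peg of the stirrer's dial round, gently and without pinching it, until the white index line on the dial lines up with the long line of the scale around it. Then press the start button and let it come back up. Leave the beaker, the bottle and the jar where they stand.

Things in the scene. Friction and masses are not known exactly. Their poses are not given: they have to be found in the camera images.
- stirrer: white hotplate stirrer, fixed to the bench, 190 x 350 x 60 mm (x, y, z); origin at the centre of its underside, z up. On its flat top (60 mm above the bench): the dial at the +y end (its axis at x 0, y +90 mm), a round white plate 116 mm across and 8 mm high at the -y end (centre x 0, y -108 mm) that carries the beaker, and the start button between them near the -x edge (x -72, y -4 mm)
- dial_centre (a point): point on the dial's upright turning axis, at the height of the dial's flat top (73 mm above the bench). The dial is a black disc 110 mm across and 10 mm thick; it lies on the scale ring
- peg_top (a point): centre of the top of the dial's peg: an upright steel peg, 12 mm across, a sleeve that spins freely about its own axis like that of a crank handle, standing 26 mm above the dial's flat top, 44 mm from the dial's axis. It is the only thing that stands up from the dial, and it is pushed sideways to turn the dial
- dial_index (a point): point 3 mm beyond the outer end of the dial's white index line (4 mm wide, radial, running from near the axis through the peg's foot to the rim), 58 mm from the axis; turns with the dial
- long_line (a point): point at the inner end of the target: the long black line (24 mm long, 4 mm wide, radial) on the flat aluminium scale ring (162 mm across, 3 mm thick) around the dial, 58 mm from the dial's axis; the other 17 lines of the scale are only 7 mm long and thinner. The ring is fixed. At the start the long line lies 1.0 to 2.8 rad clockwise (seen from above) of the index line
- dial (a joint): angle of the dial in rad, grows clockwise seen from above; 0 when the index line points along the stirrer's +x, stops at -2.4 and 2.4. It turns stiffly (about 0.06 N m, so 1.5 to 2 N square to the radius at the peg), has no spring and stays where it is left
- start (a joint): travel of the start button in m, 0 up, 0.006 fully down; springs back up, fully down takes 5 N
- start_top (a point): centre of the top of the start button: a white round cap 26 mm across in a grey housing, pressed straight down
- beaker: empty glass beaker, 68 mm across, 70 mm high, loose on the stirrer's round plate; origin at the centre of its underside; to be left alone
- reagent: amber glass bottle with a black cap, 72 mm across, 150 mm high, loose on the bench beside the stirrer's -y end; origin at the centre of its underside; to be left alone
- jar: white jar, 48 mm across, 55 mm high, loose on the bench beside the stirrer's +y end; origin at the centre of its underside; to be left alone

How it is judged:
By the outcome, as a careful person would: the job done as asked, in the order asked, and still so for the second after the job is handed in, with the robot touching nothing.
It also fails if it takes over 58 s, if anything falls off the work surface, if the arm or the gripper's body presses on something with over 40 N, if the wrist force passes 120 N, or if a joint passes its speed limit or range.

## Robot

A 7-joint arm with a two-finger parallel gripper is mounted at the origin on the work surface. World frame = base frame: x ahead of the robot, y to its left, z up, the work surface at z = 0. Lengths are in m, angles in rad, forces in N, time in s.
With the tool pointing down it reaches from about 0.4 to 0.875 m from the base axis. Payload 19.3 kg.
Tool frame: the origin (TCP) lies at the very end of the fingers, on their centre line; the grasp point (between the pads) lies 19 mm behind it; y points along the fingers, x is the direction in which the jaws open and shut, and the axes are right-handed (so a half turn about y gives the same grasp; the last joint's range is limited). The gripper opens to 85 mm and grips with 20 to 120 N. Pads are 22 mm wide; open, the fingers measure 114 mm over their backs; the gripper's body (76 mm by 85 mm) begins 54 mm behind the grasp point. The pads swing forward as they close: fully open they stand 13 mm farther back than shut.
Start: joints at [1.214, 0.521, -0.036, 1.599, 0.021, 1.021, -0.113], TCP at [0.177, -0.599, 0.231] pointing down, gripper open.
Joint ranges: [-2.91, 2.91], [-0.3, 2.13], [-1.5, 1.42], [0.17, 2.43], [-1.26, 4.41], [0.16, 1.93], [-2.52, 2.52]. Speed limits (rad/s): [1.89, 1.89, 2.39, 2.39, 3.01, 3.01, 3.01].

## Interface

Orientations are given as [roll, pitch, yaw] about the fixed x, y, z axes, in that order (R = Rz(yaw) Ry(pitch) Rx(roll)).
In Python, from workcell import bot gives the robot as it stands. The module is installed in compiled form; this text tells all that it offers.
- The arm moves only by the shell command python3 -m crank 'ROWS' [FORCE]. ROWS is JSON, a list of rows, each an object of numbers: "hand": the closure, from 0 (fully open) to 1 (shut); "dx", "dy", "dz": the shift along the tool's x, y, z in mm; "yaw": the turn about the tool's y in rad. In form: [{"hand": .., "dx": .., "dy": .., "dz": .., "yaw": ..}, ...]. A call has 1 to 12 rows; each row is the pose to reach, as a shift and turn from the pose commanded when the call began, along the tool's axes at that moment; what a row does not reach only later rows make up. A row lasts 1/12 s, in which the tool goes at most 41.7 mm and 7.16 degrees, less where a joint would pass 70% of its speed; a pose out of reach is approached as far as the arm can. A call with a gripper value outside its range is refused whole. The fingers move at their own pace and stop on an object; FORCE is the grip in N (left out, the last holds). Time passes only in rows, so rows that repeat a pose let the fingers close. It gives the time, the measured TCP pose, the force and the opening at its end, in the units of the state.
- bot.observe(): the state, without advancing time (a new reading comes with each control period).
- bot.grab_frame(name): name is "scene" or "top" or "wrist"; returns the picture (384x512x3 uint8, red, green, blue); there is no depth.
- bot.camera_info(name): a dict with "fx", "fy", "cx", "cy" (pixels), "rvec" (rotation vector, rad) and "tvec" (3), from world to camera coordinates, as OpenCV has them. Camera axes: x right, y down, z forward; pixel columns grow to the right and rows downward; lengths in m; the calibration is good to about 2 mm. A picture is of the moment at which its call begins: read the wrist's pose just before it. camera_info takes no time and is no camera call; for the wrist camera it gives the pose at the moment of the call.
- bot.job_done(): hands the job in, once; it reports no verdict.
The state is a dict: "clock": time; "qpos": joint angles; "qd": joint speeds; "joint_efforts": joint torques, N m; "position": TCP position; "tool_rot": TCP orientation; "force": force on the tool from outside, world axes, zero at the start; "moment": the same for the moment, N m; "grip_width": finger opening in m.
Only numpy, scipy, OpenCV 4.12 (cv2) and the standard library are available. Lean on these libraries where they do the work, as an engineer would, in place of code of your own. Each camera call takes 0.05 s, during which the arm holds its last target.

## Working session

There is one attempt and no reset: what is moved stays moved. The work goes in short steps, Python scripts to look and compute and a shell command to move; the robot and the scene stay as the last step left them, time stands still between calls to the robot, and variables do not carry over. Pictures are saved under pics/ and viewed, and the job is handed in when it is done.

```bash
mkdir -p pics; ls
python3 - <<'E'
from workcell import bot
import cv2
s=bot.observe(); print(s)
for n in ("scene","top","wrist"):
    im=bot.grab_frame(n); cv2.imwrite(f"pics/a_{n}.png",im[:,:,::-1]); print(n,bot.camera_info(n))
E
```

```text
pics
{'clock': 0.0, 'qpos': array([ 1.21383696,  0.52197716, -0.03633216,  1.60002815,  0.02120748,
        1.0211007 , -0.11278266]), 'qd': array([ 0.00054958,  0.00012078,  0.00117023,  0.00078805, -0.00106568,
       -0.00265656,  0.00101211]), 'joint_efforts': array([ 2.42937545e-03, -9.27130580e+01,  1.98120967e+00, -3.69937384e+01,
        1.78061100e-02,  8.17249616e-03,  3.33112098e-05]), 'position': array([ 0.17664387, -0.59915469,  0.23074143]), 'tool_rot': array([-1.57088182e+00,  1.12483653e-03, -1.28402124e+00]), 'force': array([ 0.00549219, -0.03818429,  0.10972316]), 'moment': array([-0.01171328,  0.09159546,  0.01159009]), 'grip_width': 0.0853677738717235}
scene {'fx': 427.40142712164794, 'fy': 427.40142712164794, 'cx': 260.74930650457435, 'cy': 200.69834709199762, 'rvec': array([ 1.02113181,  2.61423228, -0.78960907]), 'tvec': array([ 0.42733819, -0.24338595,  1.17397386])}
top {'fx': 452.47670948782405, 'fy': 452.47670948782405, 'cx': 264.72141702116824, 'cy': 185.67100534640517, 'rvec': array([ 2.1973363 , -2.23300813,  0.02998056]), 'tvec': array([1.30720090e-04, 5.56667308e-01, 1.17594393e+00])}
wrist {'fx': 282.2704927267819, 'fy': 282.2704927267819, 'cx': 252.98080903268664, 'cy': 193.5543834219851, 'rvec': array([-2.2934856 ,  1.71628684,  0.28601858]), 'tvec': array([-0.62609975, -0.04139193,  0.38133187])}
```

View pics/a_top.png

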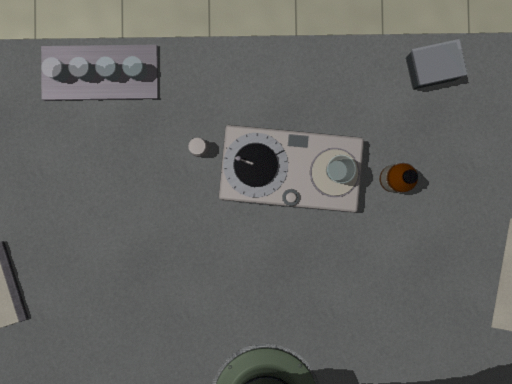

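View pics/a_scene.png

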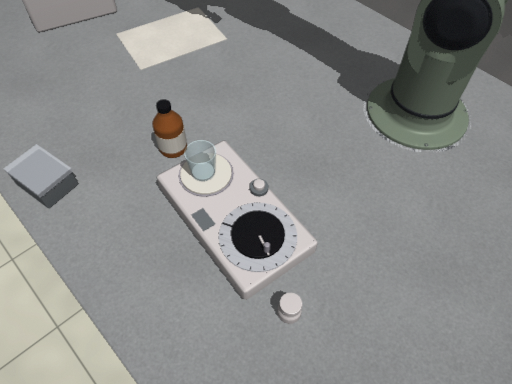

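View pics/a_wrist.png

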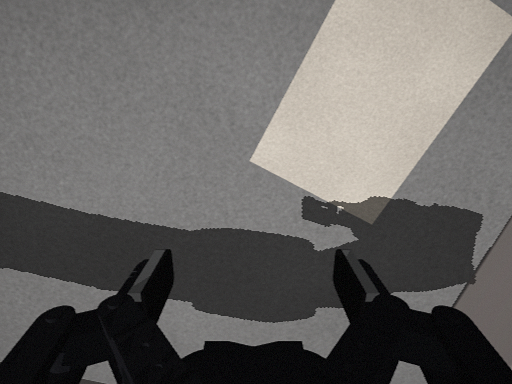

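The top view has the dial at about (256,165), the peg and index pointing left (~(237,159)), the long line near (281,153), the button at (291,197), the jar at (198,147) and the bottle at (402,178). I'll measure these properly.

```bash
cat > h.py <<'E'
import numpy as np, cv2
from workcell import bot
def cam(n):
    c=bot.camera_info(n);K=np.array([[c['fx'],0,c['cx']],[0,c['fy'],c['cy']],[0,0,1]]);R=cv2.Rodrigues(c['rvec'])[0];return K,R,np.array(c['tvec'])
def ray(n,uv,z,C=None):
    K,R,t=C or cam(n); o=-R.T@t
    d=R.T@np.linalg.solve(K,[uv[0],uv[1],1.]); return o+d*(z-o[2])/d[2]
def proj(n,p,C=None):
    K,R,t=C or cam(n); q=K@(R@np.array(p)+t); return q[:2]/q[2]
E
python3 - <<'E'
import cv2
im=cv2.imread('pics/a_top.png'); cv2.imwrite('pics/a_topz.png',cv2.resize(im[118:218,180:380],None,fx=4,fy=4,interpolation=cv2.INTER_CUBIC))
im=cv2.imread('pics/a_scene.png'); cv2.imwrite('pics/a_scenez.png',cv2.resize(im[135:330,150:330],None,fx=3,fy=3,interpolation=cv2.INTER_CUBIC))
E
```

```text
(no output)
```

View pics/a_topz.png

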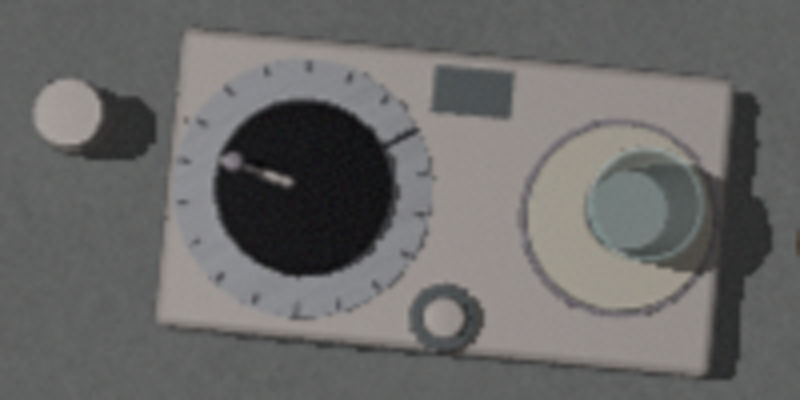

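View pics/a_scenez.png

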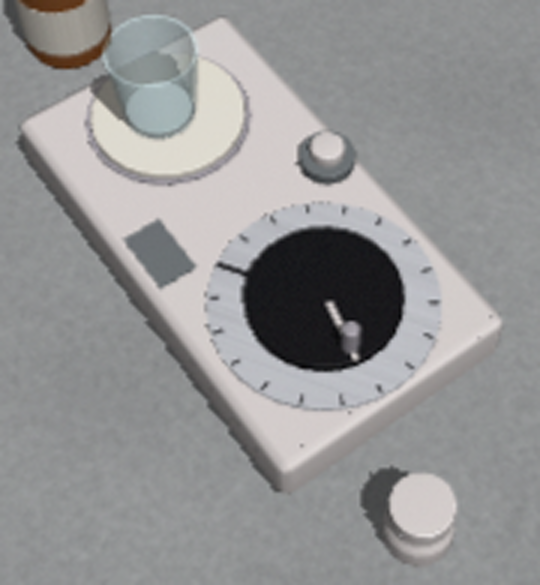

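Run:
```python
from h import *
im=cv2.imread('pics/a_top.png'); g=cv2.cvtColor(im,cv2.COLOR_BGR2GRAY)
m=(g<45).astype(np.uint8); m[:, :200]=0; m[:,310:]=0; m[:125]=0; m[212:]=0
cs=max(cv2.findContours(m,0,1)[0],key=cv2.contourArea); e=cv2.fitEllipse(cv2.convexHull(cs)); print(e, cv2.contourArea(cs))
C=ray('top',e[0],0.073)
print('dial c',C)
z=lambda u,v:(180+(u+.5)/4-.5,118+(v+.5)/4-.5)
for nm,u,v,h in [('TL',185,30,.06),('TR',733,80,.06),('BR',706,376,.06),('BL',160,322,.06)]:
    print(nm,ray('top',z(u,v),h))
cor=[ray('top',z(u,v),.06)[:2] for u,v in [(185,30),(733,80),(706,376),(160,322)]]
print('ctr',np.mean(cor,0))
for nm,u,v,h in [('peg',231,160,.099),('line_in',387,146,.063),('line_out',417,129,.063),('btn',445,317,.075),('beak',630,208,.068),('idx_in',290,183,.073)]:
    p=ray('top',z(u,v),h); d=p-C; print(nm,p,'r',np.hypot(*d[:2]),'ang',np.arctan2(d[1],d[0]))
# scene
im=cv2.imread('pics/a_scene.png'); g=cv2.cvtColor(im,cv2.COLOR_BGR2GRAY)
m=(g<45).astype(np.uint8); m[:, :220]=0; m[:,300:]=0; m[:195]=0; m[275:]=0
cs=max(cv2.findContours(m,0,1)[0],key=cv2.contourArea); e=cv2.fitEllipse(cv2.convexHull(cs)); print(e)
C2=ray('scene',e[0],.073); print('dial c scene',C2)
z=lambda u,v:(150+(u+.5)/3-.5,135+(v+.5)/3-.5)
for nm,u,v,h in [('pegtop',351,327,.099),('pegfoot',352,350,.073),('line_out',217,263,.063),('line_in',246,273,.063),('idx_in',329,303,.073),('idx_out',357,361,.073),('btn',327,145,.075)]:
    p=ray('scene',z(u,v),h); d=p-C2; print(nm,p,'r',np.hypot(*d[:2]),'ang',np.arctan2(d[1],d[0]))
```

```text
((255.7440185546875, 164.51116943359375), (42.813114166259766, 43.540260314941406), 109.0663833618164) 1341.0
dial c [0.60776449 0.01295171 0.073     ]
TL [0.70818705 0.08606872 0.06      ]
TR [ 0.67170365 -0.25568822  0.06      ]
BR [ 0.48721516 -0.23506749  0.06      ]
BL [0.52634909 0.10424112 0.06      ]
ctr [ 0.59836374 -0.07511147]
peg [0.62330924 0.05657896 0.099     ] r 0.04631389020217932 ang 1.228512771911849
line_in [ 0.6334901  -0.03865379  0.063     ] r 0.057662239787494934 ang -1.1083451902589714
line_out [ 0.64379161 -0.05749605  0.063     ] r 0.07912546696465861 ang -1.09806876879218
btn [ 0.52667449 -0.07211686  0.075     ] r 0.11752552212923091 ang -2.332254698811988
beak [ 0.59225335 -0.18835747  0.068     ] r 0.20190586642491498 ang -1.6476957162433497
idx_in [0.61070626 0.02182132 0.073     ] r 0.009344737892551273 ang 1.250544869901221
((257.4158630371094, 234.36184692382812), (46.74174118041992, 52.83346939086914), 92.93775177001953)
dial c scene [0.61072598 0.01784621 0.073     ]
pegtop [0.62155846 0.05577536 0.099     ] r 0.039445704368507514 ang 1.2926044807358477
pegfoot [0.62281301 0.05902071 0.073     ] r 0.04291195417097425 ang 1.2852618120330825
line_out [ 0.64204285 -0.05756384  0.063     ] r 0.08165427757752207 ang -1.1771807135209984
line_in [ 0.63239899 -0.03776838  0.063     ] r 0.05968837040965821 ang -1.1992005331787965
idx_in [0.60990911 0.02270286 0.073     ] r 0.004924869668151226 ang 1.7374327773064282
idx_out [0.62593519 0.06711488 0.073     ] r 0.05156279374969342 ang 1.2713777044253773
btn [ 0.52196526 -0.07443998  0.075     ] r 0.12804376999024977 ang -2.3367242758410405
```

```bash
cat >> h.py <<'E'
from scipy.spatial.transform import Rotation as Ro
def to(p,psi):
    s=bot.observe(); R=Ro.from_euler('xyz',s['tool_rot']).as_matrix()
    d=R.T@(np.array(p)-s['position'])*1000; cur=np.arctan2(R[1,0],R[0,0])
    print('dx dy dz',d.round(1),'yaw',round((cur-psi+np.pi)%(2*np.pi)-np.pi,3))
def st():
    s=bot.observe(); print(round(s['clock'],2),s['position'].round(4),s['tool_rot'].round(3),'F',s['force'].round(2),'w',round(s['grip_width'],4),'q',s['qpos'].round(2))
E
python3 -c "
from h import *
to([.597,.065,.2],1.235)"
```

```text
dx dy dz [-518.2   31.3  591. ] yaw -2.519
```

```bash
python3 -m crank '[{"hand":1,"dx":-518,"dy":0,"dz":591,"yaw":-2.52},{"hand":1,"dx":-518,"dy":0,"dz":591,"yaw":-2.52},{"hand":1,"dx":-518,"dy":0,"dz":591,"yaw":-2.52},{"hand":1,"dx":-518,"dy":0,"dz":591,"yaw":-2.52},{"hand":1,"dx":-518,"dy":0,"dz":591,"yaw":-2.52},{"hand":1,"dx":-518,"dy":0,"dz":591,"yaw":-2.52},{"hand":1,"dx":-518,"dy":0,"dz":591,"yaw":-2.52},{"hand":1,"dx":-518,"dy":0,"dz":591,"yaw":-2.52},{"hand":1,"dx":-518,"dy":0,"dz":591,"yaw":-2.52},{"hand":1,"dx":-518,"dy":0,"dz":591,"yaw":-2.52},{"hand":1,"dx":-518,"dy":0,"dz":591,"yaw":-2.52},{"hand":1,"dx":-518,"dy":0,"dz":591,"yaw":-2.52}]' 40; python3 -c "
from h import *
st();to([.597,.065,.2],1.235)"
```

```text
clock: 1.15
position: [0.4448, -0.1752, 0.2315]
tool_rot: [-1.571, -0.0, 0.222]
force: [1.1, -0.7, 0.3]
grip_width: 0.0002
1.15 [ 0.4448 -0.1752  0.2315] [-1.571 -0.     0.222] F [ 1.1  -0.69  0.25] w 0.0002 q [ 0.69  0.33 -0.54  1.95  0.21  0.92  0.26]
dx dy dz [201.3  31.4 200.8] yaw -1.013
```

```bash
python3 -m crank '[{"hand":1,"dx":199,"dy":0,"dz":200,"yaw":-1.01},{"hand":1,"dx":199,"dy":0,"dz":200,"yaw":-1.01},{"hand":1,"dx":199,"dy":0,"dz":200,"yaw":-1.01},{"hand":1,"dx":199,"dy":0,"dz":200,"yaw":-1.01},{"hand":1,"dx":199,"dy":0,"dz":200,"yaw":-1.01},{"hand":1,"dx":199,"dy":0,"dz":200,"yaw":-1.01},{"hand":1,"dx":199,"dy":0,"dz":200,"yaw":-1.01},{"hand":1,"dx":199,"dy":0,"dz":200,"yaw":-1.01},{"hand":1,"dx":199,"dy":0,"dz":200,"yaw":-1.01},{"hand":1,"dx":199,"dy":0,"dz":200,"yaw":-1.01},{"hand":1,"dx":199,"dy":0,"dz":200,"yaw":-1.01}]'; python3 -c "
from h import *
st();to([.597,.065,.13],1.235)
C=cam('wrist')
cv2.imwrite('pics/b_wrist.png',bot.grab_frame('wrist')[:,:,::-1])
print(proj('wrist',[.608,.0142,.073],C),proj('wrist',[.6224,.0562,.099],C),-C[1].T@C[2])
cv2.imwrite('pics/b_scene.png',bot.grab_frame('scene')[:,:,::-1])
"
```

```text
clock: 2.07
position: [0.5954, 0.0596, 0.2311]
tool_rot: [-1.571, 0.001, 1.22]
force: [0.1, -0.4, 0.2]
grip_width: 0.0
2.07 [0.5954 0.0596 0.2311] [-1.571e+00  1.000e-03  1.220e+00] F [ 0.12 -0.45  0.18] w 0.0 q [ 0.32  0.58 -0.78  1.64  0.45  1.1   0.64]
dx dy dz [  5.7 101.1   0.3] yaw -0.015
[220.43169923 199.12360884] [260.0652217  206.81409501] [0.51734729 0.08692016 0.37407311]
```

View pics/b_wrist.png

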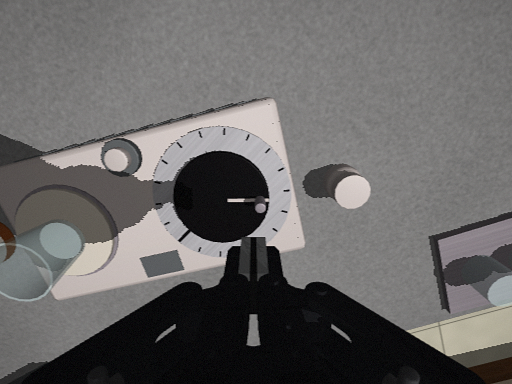

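View pics/b_scene.png

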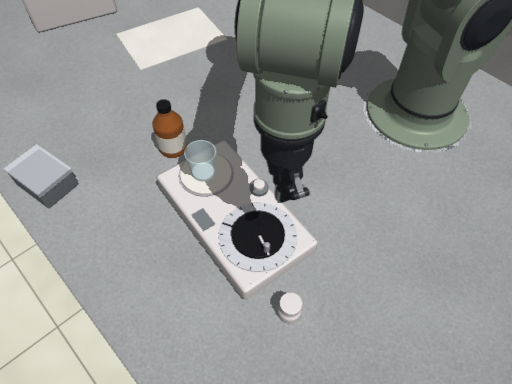

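The wrist view shows the dial at about (221,197), the peg top at (260,207), the index line from (228,200) rightwards, and the long line near (186,236). The fingertips are at (253,240). I'll refine the angles from this view.

Run:
```python
from h import *
im=cv2.imread('pics/b_wrist.png')
cv2.imwrite('pics/b_wz.png',cv2.resize(im[110:270,110:310],None,fx=4,fy=3.75,interpolation=cv2.INTER_CUBIC)[:600])
g=cv2.cvtColor(im,cv2.COLOR_BGR2GRAY)
# aluminium ring outer? use black disc fit
m=(g<60).astype(np.uint8); m[:, :165]=0; m[:,275:]=0; m[:140]=0; m[236:]=0
m=cv2.morphologyEx(m,cv2.MORPH_OPEN,np.ones((7,7)))
cs=max(cv2.findContours(m,0,1)[0],key=cv2.contourArea); e=cv2.fitEllipse(cv2.convexHull(cs)); print(e)
C=cam('wrist'); print(ray('wrist',e[0],.073,C))
```

```text
((220.37042236328125, 196.3096160888672), (91.045166015625, 96.02857208251953), 106.59548950195312)
[0.60522036 0.01545483 0.073     ]
```

View pics/b_wz.png

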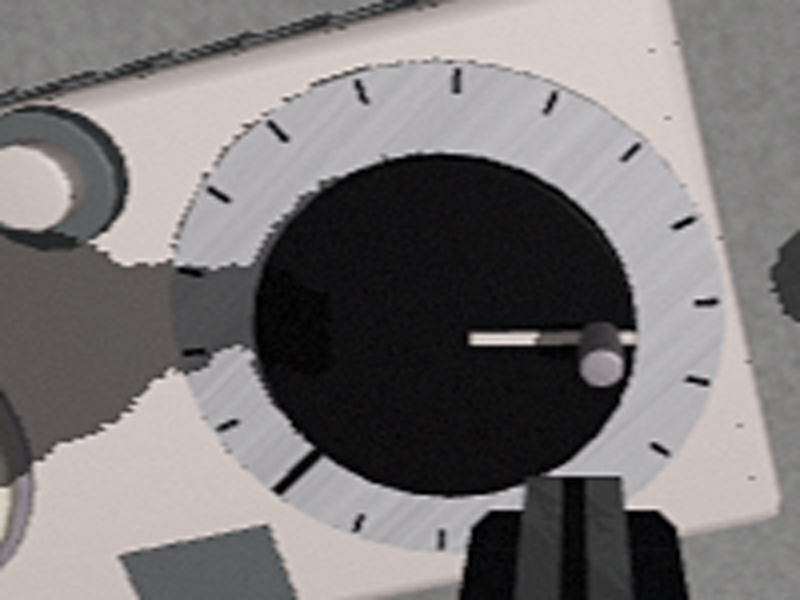

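Run:
```python
from h import *
C=cam('wrist'); z=lambda u,v:(110+(u+.5)/4-.5,110+(v+.5)/3.75-.5)
f=lambda u,v,h:ray('wrist',z(u,v),h,C)
P={k:f(*a) for k,a in dict(i0=(470,339,.073),i1=(635,338,.073),l0=(318,455,.063),l1=(280,490,.063),peg=(601,369,.099),foot=(598,340,.073)).items()}
for k,v in P.items(): print(k,v)
d=P['i1']-P['i0'];print('idx dir',np.arctan2(d[1],d[0]))
d=P['l1']-P['l0'];print('line dir',np.arctan2(d[1],d[0]))
# ring outer ellipse
tick=[(456,70),(550,92),(640,145),(695,216),(717,301),(708,382),(667,454),(440,548),(356,529),(277,493),(220,430),(184,352),(180,270),(211,188),(269,122),(358,82)]
pts=np.array([f(u,v,.063)[:2] for u,v in tick])
A=np.c_[2*pts,np.ones(len(pts))];s=np.linalg.lstsq(A,(pts**2).sum(1),rcond=None)[0];c=s[:2];print('ring c',c,np.sqrt(s[2]+c@c))
for k,v in P.items():
  d=v[:2]-c;print(k,np.hypot(*d),np.arctan2(d[1],d[0]))
```

```text
i0 [0.6120241  0.02097365 0.073     ]
i1 [0.62782546 0.06517599 0.073     ]
l0 [ 0.6366778  -0.03980842  0.063     ]
l1 [ 0.64434112 -0.0561246   0.063     ]
peg [0.6239783  0.05564799 0.099     ]
foot [0.62482416 0.05507332 0.073     ]
idx dir 1.227475242427826
line dir -1.131700835995857
ring c [0.6094664  0.01428785] 0.07891071954915409
i0 0.007158332496562411 1.2054168095249622
i1 0.054098601093833576 1.224556700853919
l0 0.06055465881803942 -1.1047371594790387
l1 0.07857581281394264 -1.1109222297626211
peg 0.04383214258234021 1.233349494757959
foot 0.04358113975867367 1.2106677252223694
```

```bash
python3 -c "
from h import *
st();to([.5986,.0648,.083],1.225)"
```

```text
2.17 [0.5956 0.0597 0.2315] [-1.571e+00  1.000e-03  1.222e+00] F [-0.06  0.56 -0.17] w -0.0004 q [ 0.32  0.58 -0.78  1.64  0.45  1.1   0.64]
dx dy dz [  5.9 148.5  -1.1] yaw -0.003
```

```bash
python3 -m crank '[{"hand":1,"dx":6,"dy":0,"dz":-1,"yaw":0},{"hand":1,"dx":6,"dy":15,"dz":-1,"yaw":0},{"hand":1,"dx":6,"dy":35,"dz":-1,"yaw":0},{"hand":1,"dx":6,"dy":55,"dz":-1,"yaw":0},{"hand":1,"dx":6,"dy":75,"dz":-1,"yaw":0},{"hand":1,"dx":6,"dy":95,"dz":-1,"yaw":0},{"hand":1,"dx":6,"dy":110,"dz":-1,"yaw":0},{"hand":1,"dx":6,"dy":120,"dz":-1,"yaw":0},{"hand":1,"dx":6,"dy":128,"dz":-1,"yaw":0},{"hand":1,"dx":6,"dy":132,"dz":-1,"yaw":0},{"hand":1,"dx":6,"dy":132,"dz":-1,"yaw":0}]' >/dev/null; python3 -c "
from h import *
st();to([.5986,.0648,.083],1.225)
cv2.imwrite('pics/c_wrist.png',bot.grab_frame('wrist')[:,:,::-1])
cv2.imwrite('pics/c_scene.png',cv2.resize(bot.grab_frame('scene')[120:340,140:400,::-1],None,fx=2.7,fy=2.7))
"
```

```text
3.08 [0.5987 0.0663 0.0991] [-1.571  0.     1.226] F [ 0.29 -0.42 -0.13] w 0.0 q [ 0.25  0.74 -0.69  1.74  0.59  0.88  0.53]
dx dy dz [-1.5 16.1 -0.4] yaw 0.001
```

View pics/c_wrist.png

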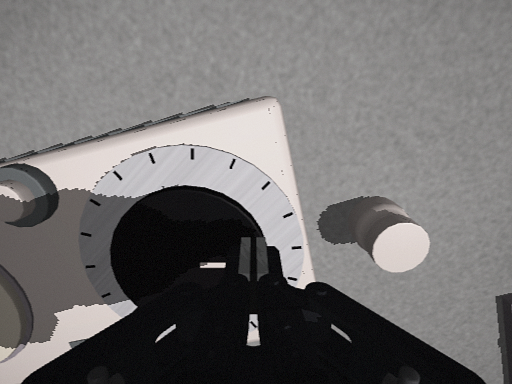

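View pics/c_scene.png

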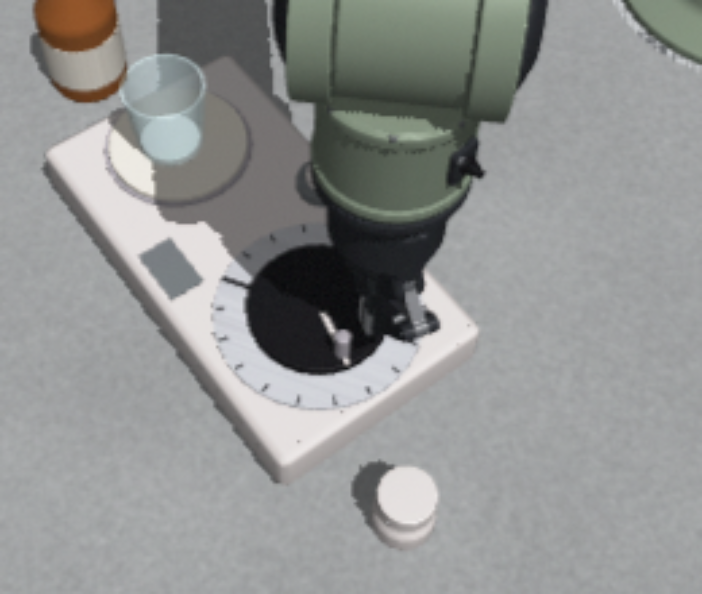

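```bash
python3 -m crank '[{"hand":1,"dx":-1.5,"dy":5,"dz":0,"yaw":0},{"hand":1,"dx":-1.5,"dy":10,"dz":0,"yaw":0},{"hand":1,"dx":-1.5,"dy":14,"dz":0,"yaw":0},{"hand":1,"dx":-1.5,"dy":16,"dz":0,"yaw":0},{"hand":1,"dx":-1.5,"dy":16,"dz":0,"yaw":0},{"hand":1,"dx":-1.5,"dy":16,"dz":-2,"yaw":0},{"hand":1,"dx":-1.5,"dy":16,"dz":-4,"yaw":0},{"hand":1,"dx":-1.5,"dy":16,"dz":-5,"yaw":0},{"hand":1,"dx":-1.5,"dy":16,"dz":-6,"yaw":0},{"hand":1,"dx":-1.5,"dy":16,"dz":-7,"yaw":0},{"hand":1,"dx":-1.5,"dy":16,"dz":-7,"yaw":0}]' ; python3 -c "
from h import *
st();to([.5986,.0648,.083],1.225)
cv2.imwrite('pics/d_scene.png',cv2.resize(bot.grab_frame('scene')[180:280,200:330,::-1],None,fx=5,fy=5,interpolation=2))
"
```

```text
clock: 4.1
position: [0.605, 0.0624, 0.0833]
tool_rot: [-1.571, -0.0, 1.226]
force: [0.2, 0.8, 0.2]
grip_width: -0.0001
4.1 [0.605  0.0624 0.0833] [-1.571 -0.     1.226] F [0.15 0.76 0.23] w -0.0001 q [ 0.25  0.77 -0.67  1.73  0.61  0.86  0.53]
dx dy dz [0.1 0.3 6.8] yaw 0.001
```

View pics/d_scene.png

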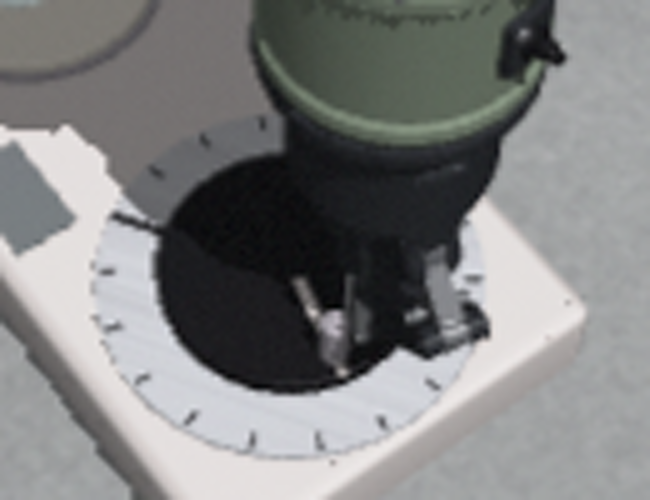

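```bash
python3 -m crank '[{"hand":1,"dx":0,"dy":0,"dz":-1,"yaw":0},{"hand":1,"dx":0,"dy":0,"dz":-2,"yaw":0},{"hand":1,"dx":0,"dy":0,"dz":-3,"yaw":0},{"hand":1,"dx":0,"dy":0,"dz":-4,"yaw":0},{"hand":1,"dx":0,"dy":0,"dz":-4,"yaw":0}]' ; python3 -c "
from h import *
st()
cv2.imwrite('pics/e_scene.png',cv2.resize(bot.grab_frame('scene')[180:280,200:330,::-1],None,fx=5,fy=5,interpolation=2))
"
```

```text
clock: 4.57
position: [0.6087, 0.0611, 0.0833]
tool_rot: [-1.571, -0.0, 1.226]
force: [-0.1, 0.2, 0.9]
grip_width: -0.0
4.57 [0.6087 0.0611 0.0833] [-1.571 -0.     1.226] F [-0.14  0.17  0.89] w -0.0 q [ 0.25  0.77 -0.67  1.72  0.61  0.87  0.53]
```

View pics/e_scene.png

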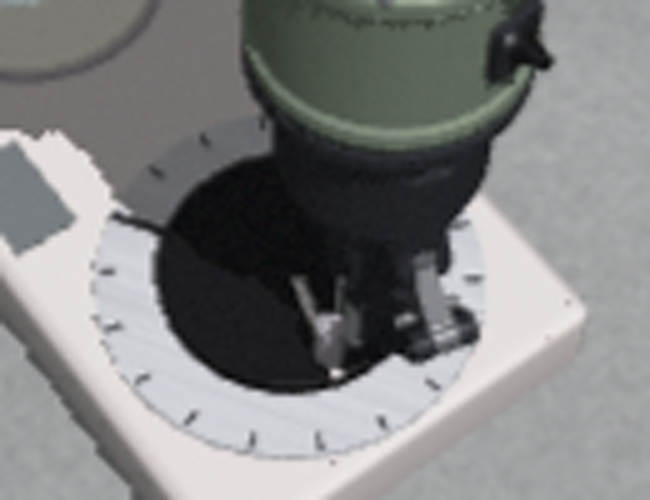

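```bash
python3 -m crank '[{"hand":1,"dx":0.5,"dy":0,"dz":-1.3,"yaw":0.03},{"hand":1,"dx":1.0,"dy":0,"dz":-2.7,"yaw":0.06},{"hand":1,"dx":1.4,"dy":0,"dz":-4.0,"yaw":0.09},{"hand":1,"dx":1.8,"dy":0,"dz":-5.4,"yaw":0.12},{"hand":1,"dx":2.2,"dy":0,"dz":-6.8,"yaw":0.15},{"hand":1,"dx":2.5,"dy":0,"dz":-8.2,"yaw":0.18},{"hand":1,"dx":2.8,"dy":0,"dz":-9.6,"yaw":0.21},{"hand":1,"dx":3.0,"dy":0,"dz":-11,"yaw":0.24},{"hand":1,"dx":3.2,"dy":0,"dz":-12.4,"yaw":0.27},{"hand":1,"dx":3.4,"dy":0,"dz":-13.8,"yaw":0.30},{"hand":1,"dx":3.5,"dy":0,"dz":-15.2,"yaw":0.33},{"hand":1,"dx":3.5,"dy":0,"dz":-16.7,"yaw":0.36}]' ; python3 -c "
from h import *
st()
cv2.imwrite('pics/f_scene.png',cv2.resize(bot.grab_frame('scene')[180:280,200:330,::-1],None,fx=5,fy=5,interpolation=2))
"
```

```text
clock: 5.62
position: [0.6256, 0.0588, 0.0833]
tool_rot: [-1.571, -0.0, 0.863]
force: [-1.8, 1.2, -0.1]
grip_width: 0.0002
5.62 [0.6256 0.0588 0.0833] [-1.571 -0.     0.863] F [-1.81  1.16 -0.14] w 0.0002 q [ 0.19  0.77 -0.58  1.68  0.53  0.86  0.24]
```

View pics/f_scene.png

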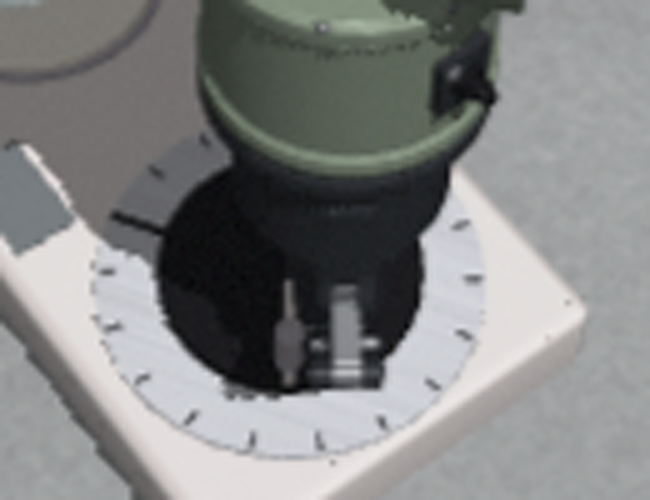

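```bash
python3 -m crank '[{"hand":1,"dx":0.5,"dy":0,"dz":-1.3,"yaw":0.03},{"hand":1,"dx":1.0,"dy":0,"dz":-2.7,"yaw":0.06},{"hand":1,"dx":1.4,"dy":0,"dz":-4.0,"yaw":0.09},{"hand":1,"dx":1.8,"dy":0,"dz":-5.4,"yaw":0.12},{"hand":1,"dx":2.1,"dy":0,"dz":-6.8,"yaw":0.15},{"hand":1,"dx":2.4,"dy":0,"dz":-8.2,"yaw":0.18},{"hand":1,"dx":2.7,"dy":0,"dz":-9.6,"yaw":0.21},{"hand":1,"dx":2.9,"dy":0,"dz":-11,"yaw":0.24},{"hand":1,"dx":3.0,"dy":0,"dz":-12.4,"yaw":0.27},{"hand":1,"dx":3.2,"dy":0,"dz":-13.8,"yaw":0.30},{"hand":1,"dx":3.2,"dy":0,"dz":-15.2,"yaw":0.33},{"hand":1,"dx":3.2,"dy":0,"dz":-16.6,"yaw":0.36}]' ; python3 -c "
from h import *
st()
s=bot.observe();psi=s['tool_rot'][2];d=s['position'][:2]-[.6092,.0142];print(d@[np.cos(psi),np.sin(psi)],d@[-np.sin(psi),np.cos(psi)])
cv2.imwrite('pics/g_scene.png',cv2.resize(bot.grab_frame('scene')[180:280,200:330,::-1],None,fx=5,fy=5,interpolation=2))
"
```

```text
clock: 6.67
position: [0.6403, 0.0504, 0.0833]
tool_rot: [-1.571, -0.0, 0.503]
force: [-0.8, 1.1, -0.3]
grip_width: -0.0002
6.67 [0.6403 0.0504 0.0833] [-1.571 -0.     0.503] F [-0.76  1.1  -0.25] w -0.0002 q [ 0.15  0.77 -0.5   1.64  0.46  0.85 -0.03]
0.04471284835285066 0.016767099017338055
```

View pics/g_scene.png

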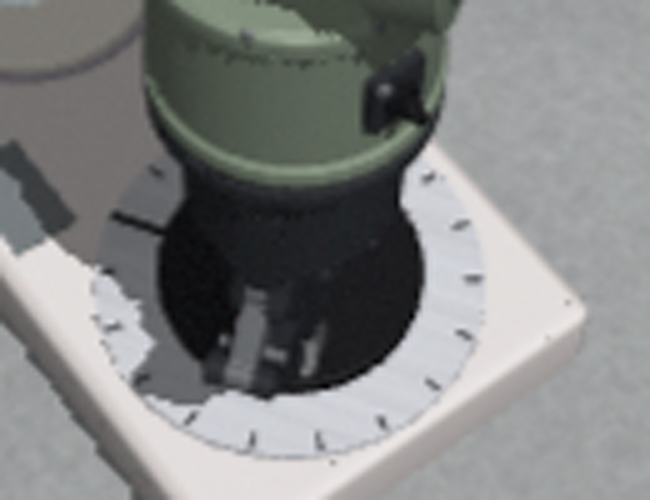

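```bash
python3 -m crank '[{"hand":1,"dx":0.5,"dy":0,"dz":-1.3,"yaw":0.03},{"hand":1,"dx":0.9,"dy":0,"dz":-2.7,"yaw":0.06},{"hand":1,"dx":1.3,"dy":0,"dz":-4.0,"yaw":0.09},{"hand":1,"dx":1.7,"dy":0,"dz":-5.4,"yaw":0.12},{"hand":1,"dx":2.0,"dy":0,"dz":-6.8,"yaw":0.15},{"hand":1,"dx":2.3,"dy":0,"dz":-8.2,"yaw":0.18},{"hand":1,"dx":2.6,"dy":0,"dz":-9.6,"yaw":0.21},{"hand":1,"dx":2.8,"dy":0,"dz":-11,"yaw":0.24},{"hand":1,"dx":2.9,"dy":0,"dz":-12.4,"yaw":0.27},{"hand":1,"dx":3.0,"dy":0,"dz":-13.8,"yaw":0.30},{"hand":1,"dx":3.0,"dy":0,"dz":-15.2,"yaw":0.33},{"hand":1,"dx":3.0,"dy":0,"dz":-16.6,"yaw":0.36}]' ; python3 -c "
from h import *
st()
s=bot.observe();psi=s['tool_rot'][2];d=s['position'][:2]-[.6092,.0142];print(d@[np.cos(psi),np.sin(psi)],d@[-np.sin(psi),np.cos(psi)])
cv2.imwrite('pics/i_wrist.png',bot.grab_frame('wrist')[:,:,::-1])
cv2.imwrite('pics/i_top.png',cv2.resize(bot.grab_frame('top')[118:218,180:330,::-1],None,fx=5,fy=5,interpolation=2))
"
```

```text
clock: 7.72
position: [0.6509, 0.0373, 0.0833]
tool_rot: [-1.571, -0.0, 0.143]
force: [0.3, 1.7, 0.1]
grip_width: -0.0002
7.72 [0.6509 0.0373 0.0833] [-1.571 -0.     0.143] F [0.29 1.74 0.08] w -0.0002 q [ 0.11  0.76 -0.41  1.62  0.38  0.84 -0.31]
0.04458653200453428 0.01693890289868373
```

View pics/i_wrist.png

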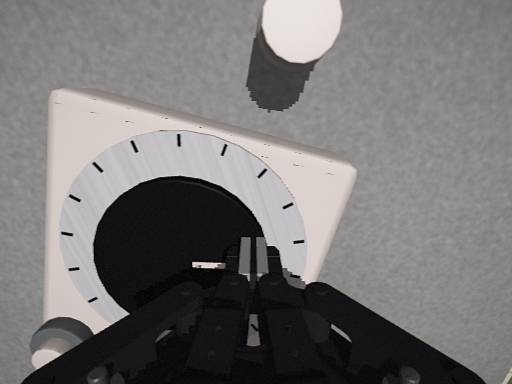

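View pics/i_top.png

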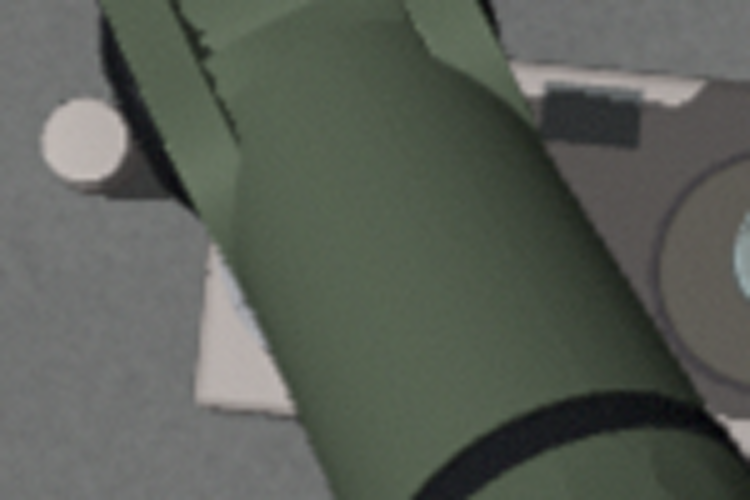

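```bash
python3 -m crank '[{"hand":1,"dx":0.5,"dy":0,"dz":-1.3,"yaw":0.03},{"hand":1,"dx":0.9,"dy":0,"dz":-2.7,"yaw":0.06},{"hand":1,"dx":1.3,"dy":0,"dz":-4.0,"yaw":0.09},{"hand":1,"dx":1.7,"dy":0,"dz":-5.4,"yaw":0.12},{"hand":1,"dx":2.0,"dy":0,"dz":-6.8,"yaw":0.15},{"hand":1,"dx":2.3,"dy":0,"dz":-8.2,"yaw":0.18},{"hand":1,"dx":2.6,"dy":0,"dz":-9.6,"yaw":0.21},{"hand":1,"dx":2.8,"dy":0,"dz":-11,"yaw":0.24},{"hand":1,"dx":2.9,"dy":0,"dz":-12.4,"yaw":0.27},{"hand":1,"dx":3.0,"dy":0,"dz":-13.8,"yaw":0.30},{"hand":1,"dx":3.0,"dy":0,"dz":-15.2,"yaw":0.33},{"hand":1,"dx":3.0,"dy":0,"dz":-16.6,"yaw":0.36}]' 
python3 -m crank '[{"hand":1,"dx":0.5,"dy":0,"dz":-1.3,"yaw":0.03},{"hand":1,"dx":0.9,"dy":0,"dz":-2.7,"yaw":0.06},{"hand":1,"dx":1.3,"dy":0,"dz":-4.0,"yaw":0.09},{"hand":1,"dx":1.7,"dy":0,"dz":-5.4,"yaw":0.12},{"hand":1,"dx":2.0,"dy":0,"dz":-6.8,"yaw":0.15},{"hand":1,"dx":2.3,"dy":0,"dz":-8.2,"yaw":0.18},{"hand":1,"dx":2.6,"dy":0,"dz":-9.6,"yaw":0.21},{"hand":1,"dx":2.8,"dy":0,"dz":-11,"yaw":0.24},{"hand":1,"dx":2.9,"dy":0,"dz":-12.4,"yaw":0.27},{"hand":1,"dx":3.0,"dy":0,"dz":-13.8,"yaw":0.30},{"hand":1,"dx":3.0,"dy":0,"dz":-15.2,"yaw":0.33},{"hand":1,"dx":3.0,"dy":0,"dz":-16.6,"yaw":0.36}]' ; python3 -c "
from h import *
st()
s=bot.observe();psi=s['tool_rot'][2];d=s['position'][:2]-[.6092,.0142];print(d@[np.cos(psi),np.sin(psi)],d@[-np.sin(psi),np.cos(psi)])
cv2.imwrite('pics/j_wrist.png',bot.grab_frame('wrist')[:,:,::-1])
cv2.imwrite('pics/j_scene.png',cv2.resize(bot.grab_frame('scene')[120:300,160:360,::-1],None,fx=3.3,fy=3.3,interpolation=2))
"
```

```text
clock: 8.82
position: [0.6563, 0.0213, 0.0833]
tool_rot: [-1.571, -0.0, -0.217]
force: [0.6, 1.4, -0.4]
grip_width: -0.0004
clock: 9.82
position: [0.6556, 0.0044, 0.0833]
tool_rot: [-1.571, -0.0, -0.577]
force: [1.4, 0.4, 0.1]
grip_width: 0.0002
9.82 [0.6556 0.0044 0.0833] [-1.571 -0.    -0.577] F [1.39 0.45 0.12] w 0.0002 q [ 0.05  0.75 -0.23  1.61  0.21  0.8  -0.85]
0.04424360241835668 0.01716459328771979
```

View pics/j_wrist.png

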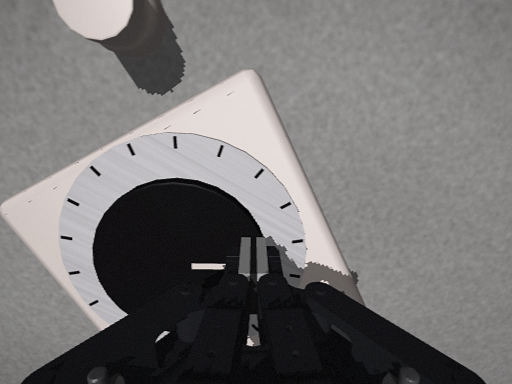

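View pics/j_scene.png

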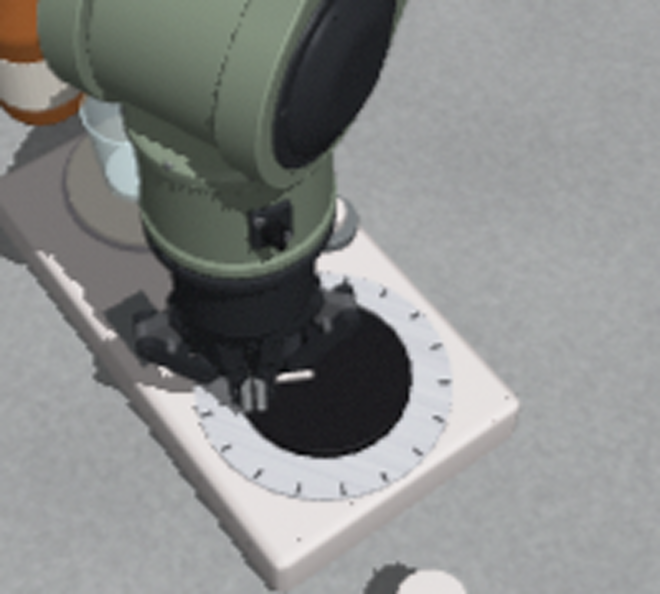

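Run:
```python
from h import *
C=cam('wrist')
im=cv2.imread('pics/j_wrist.png')
cv2.imwrite('pics/j_wz.png',cv2.resize(im[120:310,50:310],None,fx=3,fy=3,interpolation=2))
tick=[(175,142),(220,151),(259,173),(286,205),(297,241),(130,150),(96,171),(73,202),(66,238),(74,272),(94,303)]
pts=np.array([ray('wrist',p,.063,C)[:2] for p in tick])
A=np.c_[2*pts,np.ones(len(pts))];s=np.linalg.lstsq(A,(pts**2).sum(1),rcond=None)[0];c=s[:2];print('ring c',c,np.sqrt(s[2]+c@c))
i0=ray('wrist',(192,266),.073,C);i1=ray('wrist',(225,266.5),.073,C);print(i0,i1)
d=i1-i0;print(np.arctan2(d[1],d[0]))
for p in(i0,i1):
  d=p[:2]-c;print(np.hypot(*d),np.arctan2(d[1],d[0]))
```

```text
ring c [0.60833132 0.01378311] 0.07573350704743717
[0.6146033  0.00943595 0.073     ] [ 0.63177554 -0.00219335  0.073     ]
-0.5952694788693074
0.007631213764492681 -0.6060862124909714
0.028370379621540757 -0.5981789680767173
```

View pics/j_wz.png

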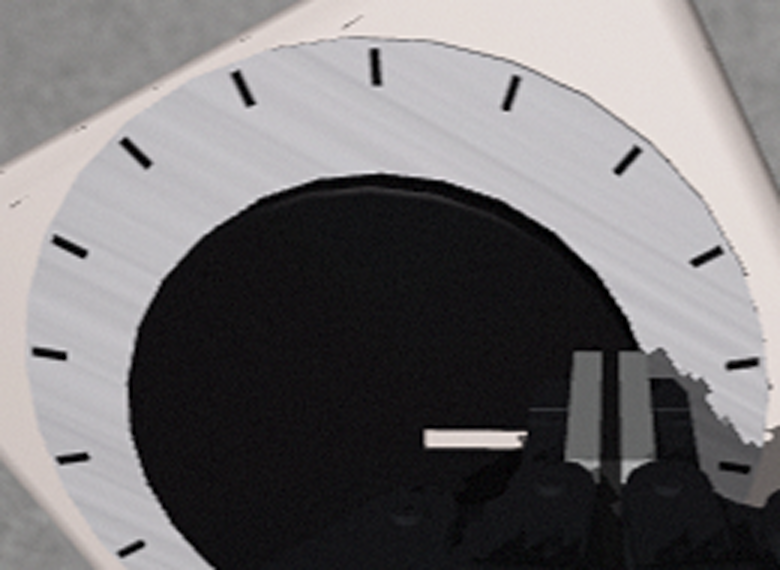

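```bash
python3 -m crank '[{"hand":1,"dx":0.5,"dy":0,"dz":-1.3,"yaw":0.03},{"hand":1,"dx":0.9,"dy":0,"dz":-2.7,"yaw":0.06},{"hand":1,"dx":1.4,"dy":0,"dz":-4.0,"yaw":0.09},{"hand":1,"dx":1.8,"dy":0,"dz":-5.4,"yaw":0.12},{"hand":1,"dx":2.4,"dy":0,"dz":-8.2,"yaw":0.18},{"hand":1,"dx":2.9,"dy":0,"dz":-11,"yaw":0.24},{"hand":1,"dx":3.0,"dy":0,"dz":-12.4,"yaw":0.27},{"hand":1,"dx":3.1,"dy":0,"dz":-13.8,"yaw":0.30},{"hand":1,"dx":3.2,"dy":0,"dz":-15.2,"yaw":0.33},{"hand":1,"dx":3.2,"dy":0,"dz":-16.7,"yaw":0.36},{"hand":1,"dx":3.2,"dy":0,"dz":-18.1,"yaw":0.39},{"hand":1,"dx":3.2,"dy":0,"dz":-19.5,"yaw":0.42}]' ; python3 -c "
from h import *
st()
s=bot.observe();psi=s['tool_rot'][2];d=s['position'][:2]-[.609,.014];print(d@[np.cos(psi),np.sin(psi)],d@[-np.sin(psi),np.cos(psi)])
C=cam('wrist')
cv2.imwrite('pics/k_wz.png',cv2.resize(bot.grab_frame('wrist')[120:310,50:310,::-1],None,fx=3,fy=3,interpolation=2))
cv2.imwrite('pics/k_scene.png',cv2.resize(bot.grab_frame('scene')[180:280,200:330,::-1],None,fx=5,fy=5,interpolation=2))
"
```

```text
clock: 10.92
position: [0.6477, -0.0136, 0.0833]
tool_rot: [-1.571, 0.0, -0.997]
force: [2.1, 0.9, 0.7]
grip_width: 0.0003
10.92 [ 0.6477 -0.0136  0.0833] [-1.571  0.    -0.997] F [2.14 0.93 0.66] w 0.0003 q [ 0.01  0.73 -0.12  1.64  0.11  0.78 -1.16]
0.04421276988567359 0.01745664780141167
```

View pics/k_wz.png

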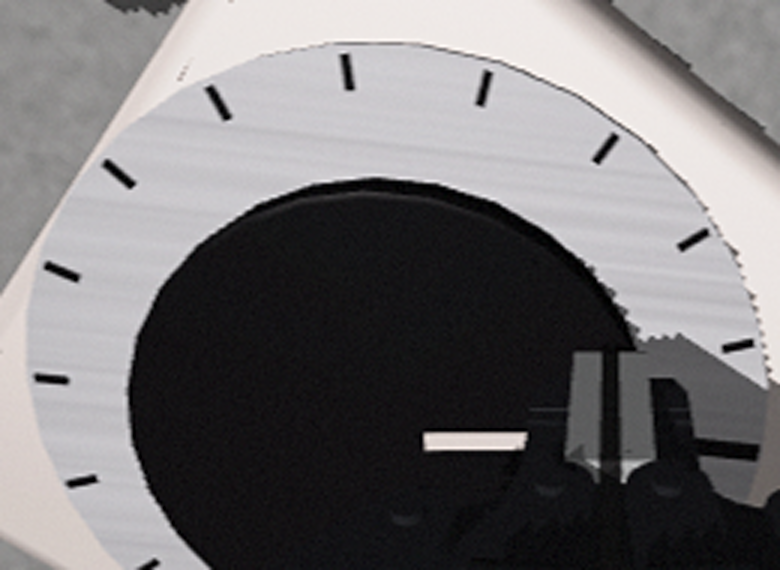

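View pics/k_scene.png

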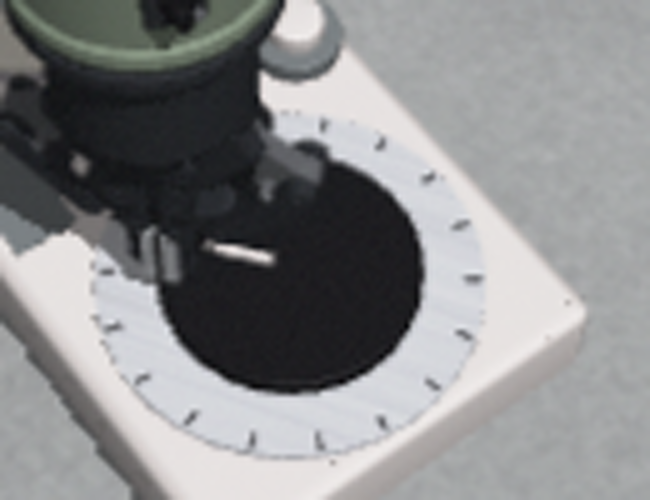

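```bash
cat > m.py <<'E'
from h import *
def meas(i0,i1,l0,l1,tick):
    C=cam('wrist'); z=lambda p:(50+(p[0]+.5)/3-.5,120+(p[1]+.5)/3-.5)
    f=lambda p,h:ray('wrist',z(p),h,C)[:2]
    pts=np.array([f(p,.063) for p in tick])
    from scipy.optimize import least_squares
    A=np.c_[2*pts,np.ones(len(pts))];s=np.linalg.lstsq(A,(pts**2).sum(1),rcond=None)[0];c=s[:2];print('ring c',c,np.sqrt(s[2]+c@c))
    a=lambda d:np.arctan2(d[1],d[0])
    for c in (c,np.array([.609,.014])):
        print('idx',a(f(i1,.073)-f(i0,.073)),a(f(i0,.073)-c),a(f(i1,.073)-c),'long',a(f(l1,.063)-f(l0,.063)),a(f(l0,.063)-c),a(f(l1,.063)-c))
        print([round(float(a(p-c)),3) for p in pts])
E
python3 - <<'E'
from m import *
meas((424,441.5),(525,441),(698,447.5),(757,452),[(347,72),(484,88),(605,149),(693,240),(738,346),(218,103),(119,174),(62,272),(52,379),(82,481)])
E
```

```text
ring c [0.60824434 0.01422038] 0.07563884888943993
idx -0.9915021016097337 -1.019381872384089 -0.9986643528270608 long -1.08544917726176 -1.1225720713360479 -1.1163767918000964
[0.629, 0.279, -0.071, -0.421, -0.771, 0.979, 1.327, 1.677, 2.025, 2.373]
idx -0.9915021016097337 -1.0975511379248253 -1.0171415069087066 long -1.08544917726176 -1.1314328909810847 -1.1237088061118008
[0.637, 0.285, -0.068, -0.422, -0.776, 0.989, 1.337, 1.687, 2.033, 2.378]
```

```bash
python3 -m crank '[{"hand":1,"dx":0.5,"dy":0,"dz":-1.3,"yaw":0.03},{"hand":1,"dx":0.9,"dy":0,"dz":-2.7,"yaw":0.06},{"hand":1,"dx":1.2,"dy":0,"dz":-3.6,"yaw":0.08},{"hand":1,"dx":1.2,"dy":0,"dz":-3.6,"yaw":0.08},{"hand":1,"dx":1.2,"dy":0,"dz":0,"yaw":0.08},{"hand":1,"dx":1.2,"dy":0,"dz":4,"yaw":0.08},{"hand":1,"dx":1.2,"dy":-10,"dz":8,"yaw":0.08},{"hand":1,"dx":1.2,"dy":-30,"dz":8,"yaw":0.08},{"hand":1,"dx":1.2,"dy":-60,"dz":8,"yaw":0.08},{"hand":1,"dx":1.2,"dy":-90,"dz":8,"yaw":0.08},{"hand":1,"dx":1.2,"dy":-90,"dz":8,"yaw":0.08}]' ; python3 -c "
from h import *
st()
print(cam('wrist'))
im=bot.grab_frame('wrist')[:,:,::-1]
cv2.imwrite('pics/l_w.png',im)
cv2.imwrite('pics/l_wz.png',cv2.resize(im[120:310,50:310],None,fx=3,fy=3,interpolation=2))
"
```

```text
clock: 11.93
position: [0.6579, -0.0099, 0.1798]
tool_rot: [-1.564, -0.003, -1.074]
force: [1.0, -0.2, 0.2]
grip_width: -0.0001
11.93 [ 0.6579 -0.0099  0.1798] [-1.564 -0.003 -1.074] F [ 0.99 -0.19  0.22] w -0.0001 q [-0.01  0.62 -0.11  1.56  0.08  0.96 -1.21]
(array([[282.27049273,   0.        , 252.98080903],
       [  0.        , 282.27049273, 193.55438342],
       [  0.        ,   0.        ,   1.        ]]), array([[ 0.47582747, -0.8795311 ,  0.00364005],
       [-0.83481297, -0.45032423,  0.31669448],
       [-0.27690345, -0.1537307 , -0.94852061]]), array([-0.32383379,  0.52037553,  0.51334889]))
```

View pics/l_w.png

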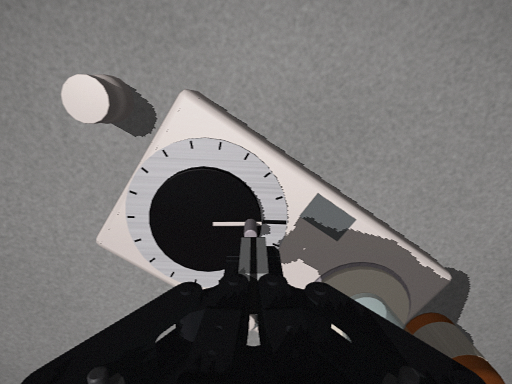

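View pics/l_wz.png

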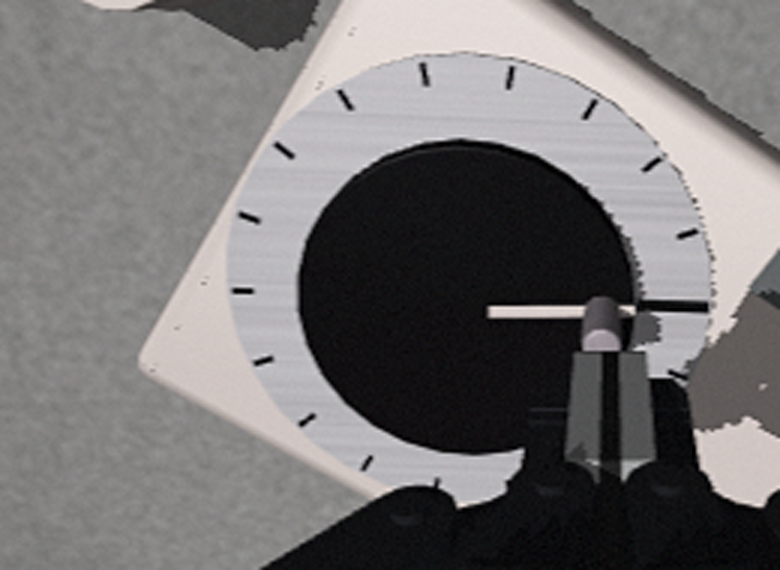

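```bash
cat > n.py <<'E'
from h import *
def run(name, ib, lb, tick, ox=50, oy=120,s=3):
    # ib, lb: (x0,x1,y0,y1) zoom boxes for index / long line
    bot.grab_frame('wrist')
    C=cam('wrist'); im=bot.grab_frame('wrist'); st()
    cv2.imwrite(name,cv2.resize(im[120:310,50:310,::-1],None,fx=3,fy=3,interpolation=2))
    g=cv2.cvtColor(im,cv2.COLOR_RGB2GRAY).astype(float)
    Z=lambda p:((ox+(p[0]+.5)/s-.5),(oy+(p[1]+.5)/s-.5))
    def line(b,sign):
        (x0,y0),(x1,y1)=Z((b[0],b[2])),Z((b[1],b[3])); out=[]
        for x in range(int(np.ceil(x0)),int(x1)+1):
            ys=np.arange(int(round(y0)),int(round(y1))+1); v=sign*g[ys,x]; v=v-np.median(np.r_[v[:2],v[-2:]]); v=np.clip(v,0,None)
            v[v<.2*v.max()]=0
            out.append((x,(v@ys)/v.sum()))
        return np.array(out)
    I=line(ib,1);L=line(lb,-1)
    fi=np.array([ray('wrist',p,.073,C)[:2] for p in I]);fl=np.array([ray('wrist',p,.063,C)[:2] for p in L])
    pts=np.array([ray('wrist',Z(p),.063,C)[:2] for p in tick])
    A=np.c_[2*pts,np.ones(len(pts))];q=np.linalg.lstsq(A,(pts**2).sum(1),rcond=None)[0];c=q[:2];print('ring c',c,np.sqrt(q[2]+c@c))
    a=lambda d:np.arctan2(d[...,1],d[...,0])
    for P in (fi,fl):
        vx,vy,x,y=cv2.fitLine(P.astype(np.float32)*1000,cv2.DIST_HUBER,0,.01,.01).ravel()
        sg=np.sign((P[-1]-P[0])@[vx,vy]); r=np.hypot(*(P-c).T)
        print('dir',np.arctan2(sg*vy,sg*vx),'offset from c mm',(c[0]*1000-x)*vy-(c[1]*1000-y)*vx,'polar',np.average(a(P-c),weights=r),'at outer',a(P-c)[-4:].round(3), 'r',r.min().round(3),r.max().round(3))
    print('tick mod', [round(float((t+np.pi)%(np.pi/9)),4) for t in a(pts-c)])
E
python3 - <<'E'
from n import *
run('pics/m_wz.png',(490,578,296,330),(645,704,290,322),[(425,75),(510,77),(590,110),(652,164),(687,234),(345,99),(284,150),(249,217),(242,291),(263,360),(307,420)])
E
```

```text
12.08 [ 0.6553 -0.0099  0.1738] [-1.57  -0.    -1.074] F [ 0.37  0.58 -0.15] w 0.0002 q [-0.01  0.63 -0.11  1.56  0.08  0.95 -1.21]
ring c [0.60811546 0.01456613] 0.07434432656713194
dir -1.072809351685293 offset from c mm 0.11263609386797846 polar -1.0676629208575508 at outer [-1.069 -1.07  -1.07  -1.07 ] r 0.008 0.035
dir -1.0625986975787671 offset from c mm -3.5673979008158376 polar -1.1163987341103414 at outer [-1.111 -1.111 -1.111 -1.111] r 0.058 0.077
tick mod [0.2775, 0.281, 0.2786, 0.2822, 0.2821, 0.2778, 0.2782, 0.2784, 0.2829, 0.2781, 0.2831]
```

View pics/m_wz.png

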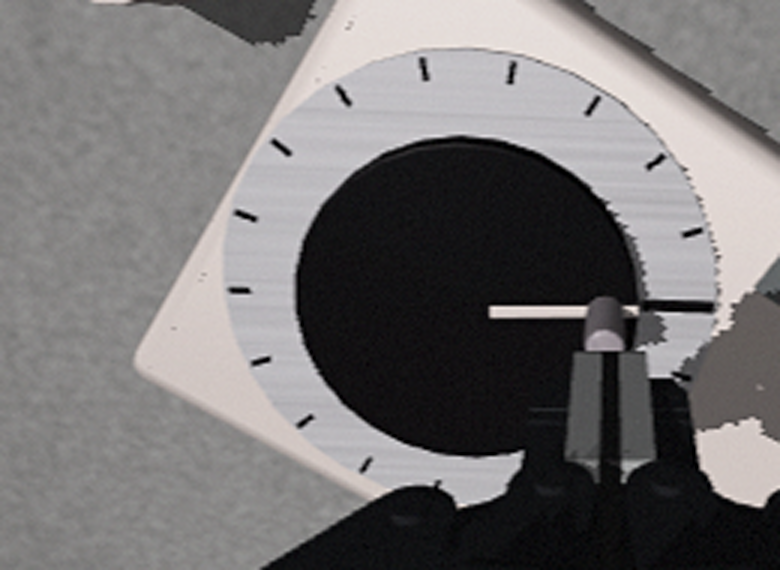

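Run:
```python
from n import *
run('pics/n_wz.png',(492,580,296,330),(660,708,290,313),[(424,70),(512,73),(593,106),(655,161),(691,233),(343,95),(281,147),(245,216),(239,290),(261,361),(305,421)])
```

```text
12.18 [ 0.6547 -0.01    0.1726] [-1.572e+00  1.000e-03 -1.074e+00] F [ 0.07 -0.05 -0.45] w 0.0001 q [-0.01  0.63 -0.11  1.57  0.08  0.95 -1.21]
ring c [0.60791928 0.01461593] 0.0749151834640659
dir -1.0745165322757115 offset from c mm 0.43162769976857795 polar -1.0552685712729915 at outer [-1.062 -1.062 -1.062 -1.063] r 0.009 0.036
dir -1.118504420788904 offset from c mm 0.5849181856082559 polar -1.1102057588758214 at outer [-1.111 -1.111 -1.11  -1.11 ] r 0.062 0.077
tick mod [0.2787, 0.2762, 0.2764, 0.2834, 0.2789, 0.2782, 0.2794, 0.2846, 0.2831, 0.284, 0.2841]
```

View pics/n_wz.png

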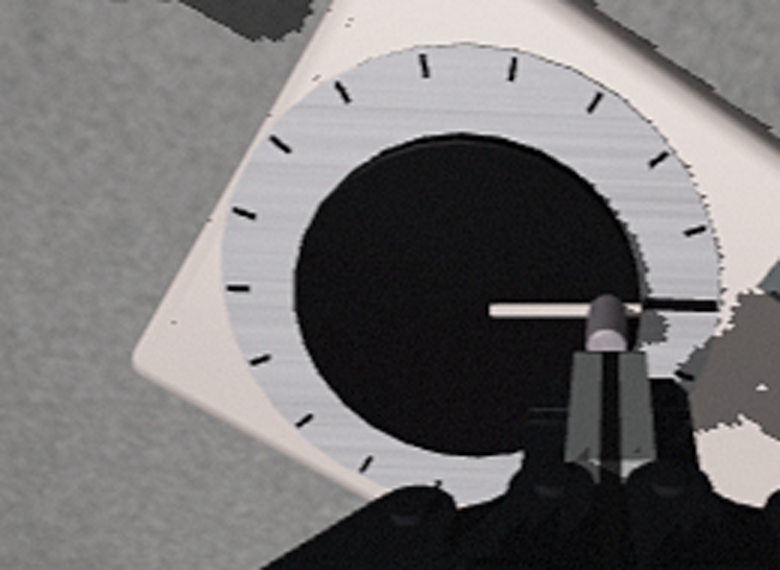

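```bash
python3 -m crank '[{"hand":1,"dx":1,"dy":30,"dz":0,"yaw":0},{"hand":1,"dx":1,"dy":60,"dz":0,"yaw":0},{"hand":1,"dx":1,"dy":80,"dz":0,"yaw":0},{"hand":1,"dx":1,"dy":90,"dz":0,"yaw":0},{"hand":1,"dx":1,"dy":90,"dz":0,"yaw":0},{"hand":1,"dx":1,"dy":90,"dz":-4,"yaw":0},{"hand":1,"dx":1,"dy":90,"dz":-7,"yaw":0},{"hand":1,"dx":1,"dy":90,"dz":-9.5,"yaw":0},{"hand":1,"dx":1,"dy":90,"dz":-11,"yaw":0},{"hand":1,"dx":1.3,"dy":90,"dz":-12.4,"yaw":0.02},{"hand":1,"dx":1.7,"dy":90,"dz":-13.6,"yaw":0.045},{"hand":1,"dx":1.7,"dy":90,"dz":-13.6,"yaw":0.045}]' ; python3 -c "
from h import *
st()
s=bot.observe();psi=s['tool_rot'][2];d=s['position'][:2]-[.609,.014];print(d@[np.cos(psi),np.sin(psi)],d@[-np.sin(psi),np.cos(psi)])"
python3 -m crank '[{"hand":1,"dx":0,"dy":0,"dz":3,"yaw":0},{"hand":1,"dx":0,"dy":0,"dz":7,"yaw":0},{"hand":1,"dx":0,"dy":-10,"dz":11,"yaw":0},{"hand":1,"dx":0,"dy":-40,"dz":12,"yaw":0},{"hand":1,"dx":0,"dy":-70,"dz":12,"yaw":0},{"hand":1,"dx":0,"dy":-90,"dz":12,"yaw":0},{"hand":1,"dx":0,"dy":-90,"dz":12,"yaw":0},{"hand":1,"dx":0,"dy":-90,"dz":12,"yaw":0},{"hand":1,"dx":0,"dy":-90,"dz":12,"yaw":0},{"hand":1,"dx":0,"dy":-90,"dz":12,"yaw":0}]'
python3 - <<'E'
from n import *
run('pics/o_wz.png',(492,580,290,325),(664,708,290,316),[(424,70),(512,73),(593,106),(655,161),(691,233),(343,95),(281,147),(245,216),(239,290),(261,361),(305,421)])
E
```

```text
clock: 13.18
position: [0.6442, -0.0183, 0.0838]
tool_rot: [-1.57, -0.0, -1.122]
force: [0.4, 0.8, 1.0]
grip_width: 0.0005
13.18 [ 0.6442 -0.0183  0.0838] [-1.57  -0.    -1.122] F [0.36 0.77 0.97] w 0.0005 q [-0.01  0.73 -0.09  1.65  0.08  0.77 -1.25]
0.04436691163486241 0.01766438591277539
clock: 14.02
position: [0.6544, -0.0128, 0.1725]
tool_rot: [-1.572, 0.001, -1.119]
force: [-0.0, 0.5, -1.1]
grip_width: 0.0
14.12 [ 0.6544 -0.0128  0.1725] [-1.572e+00  1.000e-03 -1.119e+00] F [-0.57 -0.12  0.01] w 0.0001 q [-0.01  0.63 -0.09  1.57  0.07  0.95 -1.24]
ring c [0.60875407 0.01391732] 0.07476122585383023
dir -1.106497164939576 offset from c mm -0.12057265026577646 polar -1.1116742398100286 at outer [-1.11  -1.11  -1.111 -1.111] r 0.009 0.036
dir -1.118576876680228 offset from c mm 0.38260862260577966 polar -1.1131912820661525 at outer [-1.113 -1.113 -1.114 -1.114] r 0.063 0.077
tick mod [0.2334, 0.2311, 0.2315, 0.2387, 0.2343, 0.2327, 0.234, 0.2393, 0.2379, 0.2389, 0.239]
```

View pics/o_wz.png

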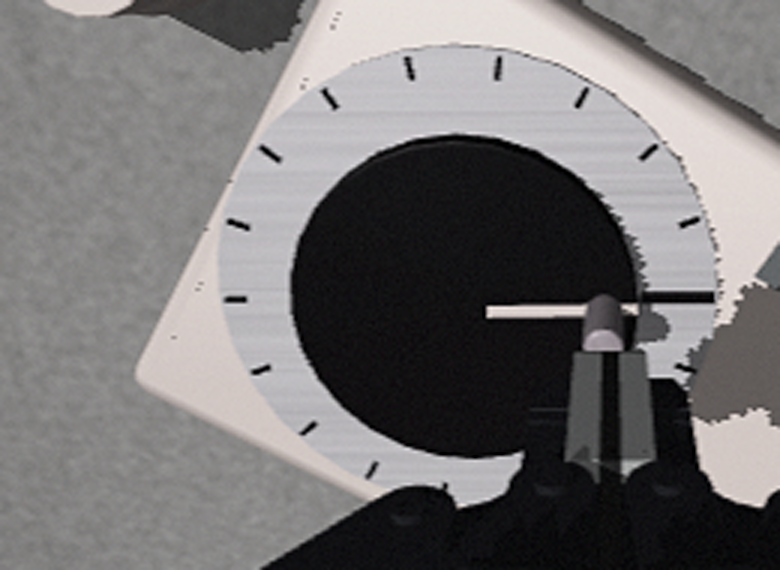

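```bash
python3 -c "
from h import *
to([.45,-.1,.19],0)"
```

```text
dx dy dz [ -10.8  -17.2 -222. ] yaw -1.119
```

```bash
python3 -m crank '[{"hand":1,"dx":0,"dy":-17,"dz":0,"yaw":0},{"hand":1,"dx":-2,"dy":-17,"dz":-35,"yaw":-0.12},{"hand":1,"dx":-11,"dy":-17,"dz":-222,"yaw":-1.12},{"hand":1,"dx":-11,"dy":-17,"dz":-222,"yaw":-1.12},{"hand":1,"dx":-11,"dy":-17,"dz":-222,"yaw":-1.12},{"hand":1,"dx":-11,"dy":-17,"dz":-222,"yaw":-1.12},{"hand":1,"dx":-11,"dy":-17,"dz":-222,"yaw":-1.12},{"hand":1,"dx":-11,"dy":-17,"dz":-222,"yaw":-1.12},{"hand":1,"dx":-11,"dy":-17,"dz":-222,"yaw":-1.12},{"hand":1,"dx":-11,"dy":-17,"dz":-222,"yaw":-1.12},{"hand":1,"dx":-11,"dy":-17,"dz":-222,"yaw":-1.12},{"hand":1,"dx":-11,"dy":-17,"dz":-222,"yaw":-1.12}]'
python3 - <<'E'
from h import *
st(); to([.527,-.072,.12],0)
for n,b in(('top',(118,218,180,330)),('scene',(135,330,150,330))):
    im=bot.grab_frame(n)[:,:,::-1]; cv2.imwrite(f'pics/p_{n}.png',im)
    cv2.imwrite(f'pics/p_{n}z.png',cv2.resize(im[b[0]:b[1],b[2]:b[3]],None,fx=5 if n=='top' else 3,fy=5 if n=='top' else 3,interpolation=2))
im=bot.grab_frame('wrist')[:,:,::-1];cv2.imwrite('pics/p_w.png',im);st()
E
```

```text
clock: 15.12
position: [0.4501, -0.1, 0.19]
tool_rot: [-1.57, 0.001, -0.003]
force: [-0.4, 1.2, -0.4]
grip_width: -0.0001
15.12 [ 0.4501 -0.1     0.19  ] [-1.57e+00  1.00e-03 -3.00e-03] F [-0.43  1.18 -0.36] w -0.0001 q [ 0.39  0.34 -0.37  2.04  0.17  0.79 -0.09]
dx dy dz [76.9 70.  28.3] yaw -0.003
15.27 [ 0.4502 -0.0998  0.1901] [-1.571  0.    -0.002] F [-0.7  -0.96 -0.14] w 0.0001 q [ 0.39  0.34 -0.37  2.04  0.17  0.79 -0.08]
```

View pics/p_topz.png

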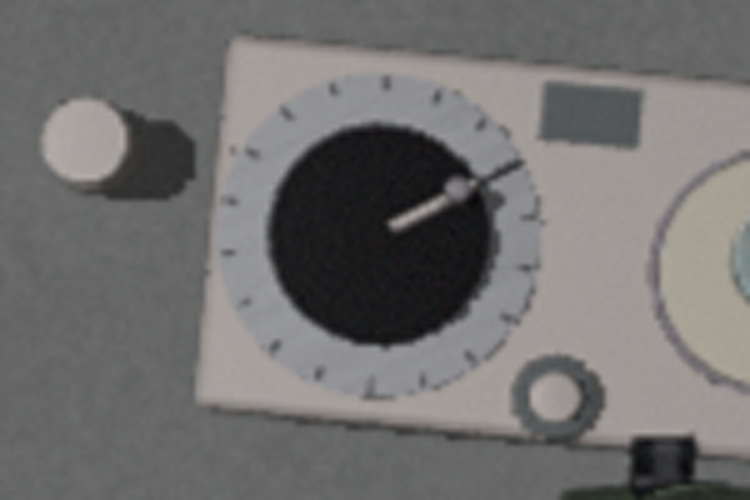

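View pics/p_scenez.png

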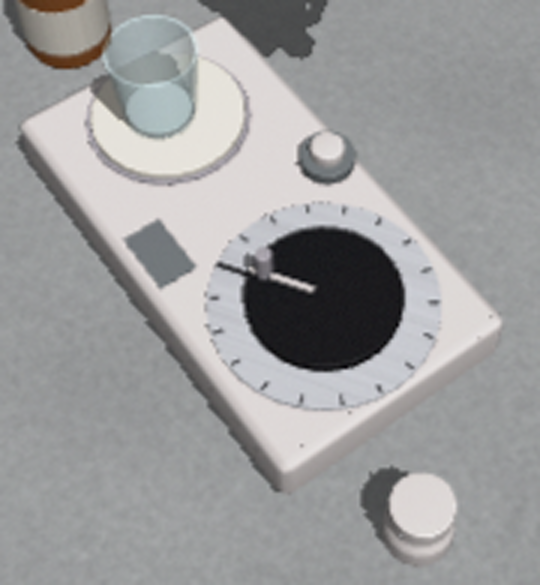

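View pics/p_w.png

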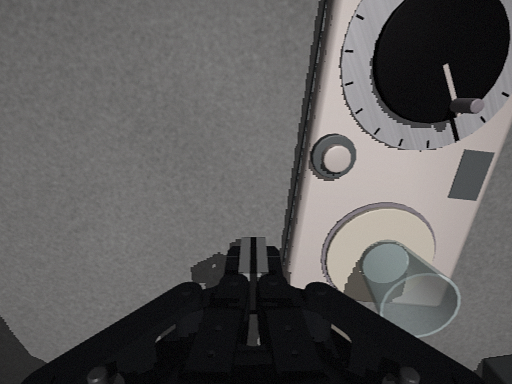

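Run:
```python
from h import *
a=lambda d:np.arctan2(d[1],d[0])
z=lambda u,v:(180+(u+.5)/5-.5,118+(v+.5)/5-.5)
f=lambda u,v,h:ray('top',z(u,v),h)
i0,i1=f(392,228,.073),f(447,199,.073);l0,l1=f(472,187,.063),f(522,162,.063)
print('top',i0,i1,l0,l1,a(i1-i0),a(l1-l0),a(l1-i0))
c=np.array([.608,.0142,0])
print(a(i1-c),a(l0-c),a(l1-c))
z=lambda u,v:(150+(u+.5)/3-.5,135+(v+.5)/3-.5)
f=lambda u,v,h:ray('scene',z(u,v),h)
i0,i1=f(314,290,.073),f(272,274,.073);l0,l1=f(246,272,.063),f(217,263,.063)
print('scene',i0,i1,a(i1-i0),a(l1-l0),a(l1-i0))
# wrist fine
C=cam('wrist');im=cv2.imread('pics/p_w.png')
cv2.imwrite('pics/p_wz.png',cv2.resize(im[0:150,340:512],None,fx=4,fy=4,interpolation=2))
```

```text
top [0.61091108 0.00734348 0.073     ] [ 0.624798   -0.01999287  0.073     ] [ 0.6314021  -0.03270892  0.063     ] [ 0.64347524 -0.05780188  0.063     ] -1.1007677280159252 -1.1223530647177162 -1.1072533543129761
-1.1141554383217198 -1.1080420133007618 -1.1130066802369254
scene [0.61057289 0.00838913 0.073     ] [ 0.62331193 -0.02037238  0.073     ] -1.153845810359765 -1.0833255798839925 -1.125589052969433
```

View pics/p_wz.png

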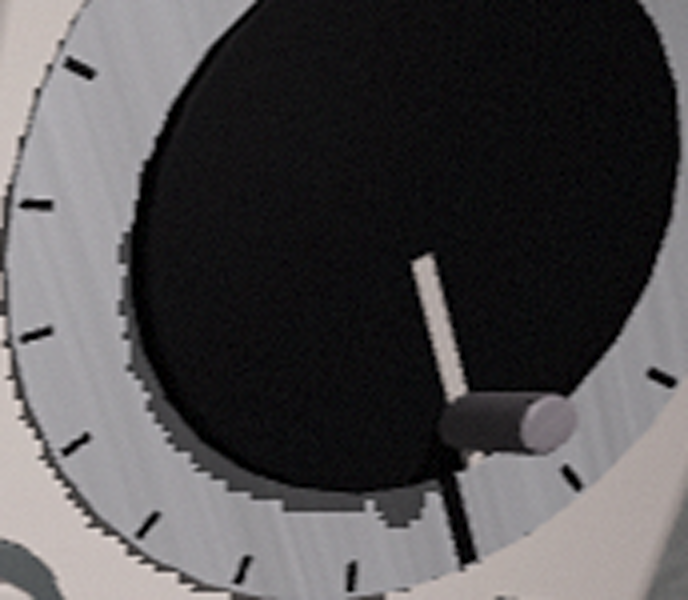

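Run:
```python
from h import *
a=lambda d:np.arctan2(d[1],d[0]);C=cam('wrist')
f=lambda u,v,h:ray('wrist',(340+(u+.5)/4-.5,(v+.5)/4-.5),h,C)
i0,im,i1=f(424,260,.073),f(458,398,.073),f(474,462,.073);l0,l1=f(453,503,.063),f(469,562,.063)
print(a(i1-i0),a(im-i0),a(l1-l0)); 
for c in ([.608,.0142,0],[.6085,.014,0]): print(a(i1-c),a(l0-c),a(l1-c),[np.hypot(*(p-c)[:2]).round(4) for p in (i1,l0,l1)])
```

```text
-1.1167615127577484 -1.1177735055858917 -1.1045243976960906
-1.0828040413480835 -1.0959441814020017 -1.097583106443881 [np.float64(0.0543), np.float64(0.065), np.float64(0.0803)]
-1.0892612054865685 -1.1014138381280576 -1.1020110102628649 [np.float64(0.0539), np.float64(0.0646), np.float64(0.0799)]
```

Run:
```python
from h import *
o=[]
z=(180+(555+.5)/5-.5,118+(397+.5)/5-.5)
Ct,Cw=cam('top'),cam('wrist')
P=lambda C:C[0]@np.c_[C[1],C[2]]
X=cv2.triangulatePoints(P(Ct),P(Cw),np.array(z).reshape(2,1),np.array([[338.],[158.]]));print((X[:3]/X[3]).ravel())
for h in(.07,.075,.08): print(h,ray('top',z,h,Ct),ray('wrist',(338,158),h,Cw))
to([.527,-.072,.1],0)
```

```text
[ 0.52657941 -0.07055008  0.08390768]
0.07 [ 0.5263465  -0.07175754  0.07      ] [ 0.53111876 -0.0726661   0.07      ]
0.075 [ 0.52637844 -0.07143561  0.075     ] [ 0.5295925  -0.07162269  0.075     ]
0.08 [ 0.52641038 -0.07111368  0.08      ] [ 0.52806623 -0.07057928  0.08      ]
dx dy dz [76.8 90.1 28. ] yaw -0.002
```

```bash
python3 -m crank '[{"hand":1,"dx":30,"dy":20,"dz":10,"yaw":0},{"hand":1,"dx":60,"dy":45,"dz":22,"yaw":0},{"hand":1,"dx":77,"dy":70,"dz":28,"yaw":0},{"hand":1,"dx":77,"dy":85,"dz":28,"yaw":0},{"hand":1,"dx":77,"dy":93,"dz":28,"yaw":0},{"hand":1,"dx":77,"dy":97,"dz":28,"yaw":0},{"hand":1,"dx":77,"dy":97,"dz":28,"yaw":0},{"hand":1,"dx":77,"dy":97,"dz":28,"yaw":0}]'
python3 - <<'E'
from h import *
st()
im=bot.grab_frame('wrist')[:,:,::-1];cv2.imwrite('pics/q_w.png',im)
im=bot.grab_frame('scene')[:,:,::-1];cv2.imwrite('pics/q_s.png',cv2.resize(im[150:270,210:340],None,fx=5,fy=5,interpolation=2))
st()
E
```

```text
clock: 15.93
position: [0.5272, -0.0722, 0.0941]
tool_rot: [-1.571, -0.001, -0.0]
force: [-0.2, 0.2, 0.3]
grip_width: -0.0002
15.93 [ 0.5272 -0.0722  0.0941] [-1.571e+00 -1.000e-03 -0.000e+00] F [-0.24  0.2   0.26] w -0.0002 q [ 0.26  0.58 -0.31  1.94  0.28  0.65 -0.24]
16.03 [ 0.5275 -0.0722  0.0944] [-1.571 -0.002  0.   ] F [0.59 0.08 0.14] w -0.0003 q [ 0.26  0.58 -0.31  1.94  0.28  0.65 -0.24]
```

View pics/q_w.png

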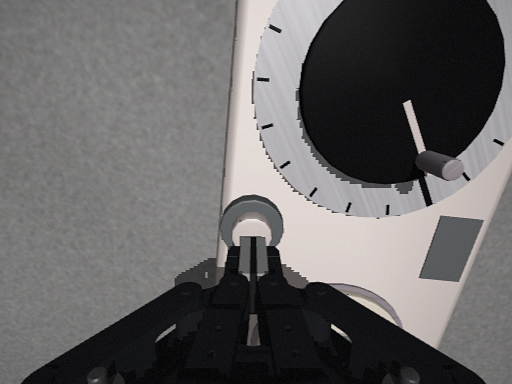

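View pics/q_s.png

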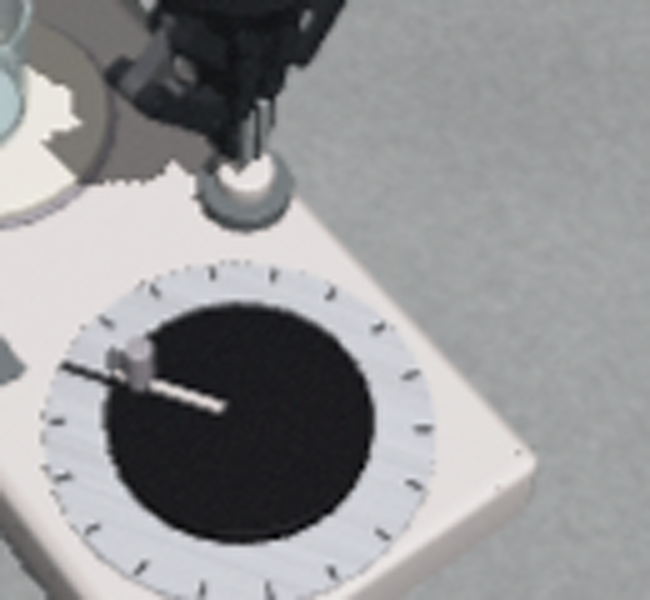

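```bash
python3 -m crank '[{"hand":1,"dx":0,"dy":2,"dz":0,"yaw":0},{"hand":1,"dx":0,"dy":4,"dz":0,"yaw":0},{"hand":1,"dx":0,"dy":6,"dz":0,"yaw":0},{"hand":1,"dx":0,"dy":8,"dz":0,"yaw":0},{"hand":1,"dx":0,"dy":10,"dz":0,"yaw":0},{"hand":1,"dx":0,"dy":11,"dz":0,"yaw":0},{"hand":1,"dx":0,"dy":12,"dz":0,"yaw":0},{"hand":1,"dx":0,"dy":12,"dz":0,"yaw":0}]'
```

```text
clock: 16.7
position: [0.5271, -0.0718, 0.0811]
tool_rot: [-1.571, 0.0, 0.001]
force: [-1.2, 0.5, 1.0]
grip_width: -0.0002
```

```bash
python3 -m crank '[{"hand":1,"dx":0,"dy":1,"dz":0,"yaw":0},{"hand":1,"dx":0,"dy":2,"dz":0,"yaw":0},{"hand":1,"dx":0,"dy":3,"dz":0,"yaw":0},{"hand":1,"dx":0,"dy":3,"dz":0,"yaw":0}]'
python3 -m crank '[{"hand":1,"dx":0,"dy":1,"dz":0,"yaw":0},{"hand":1,"dx":0,"dy":2,"dz":0,"yaw":0},{"hand":1,"dx":0,"dy":2,"dz":0,"yaw":0}]'
```

```text
clock: 17.03
position: [0.5271, -0.0718, 0.0782]
tool_rot: [-1.571, 0.0, 0.001]
force: [-1.9, -0.1, 3.5]
grip_width: 0.0001
clock: 17.28
position: [0.5271, -0.0719, 0.0762]
tool_rot: [-1.571, 0.0, 0.001]
force: [-1.3, 0.0, 5.0]
grip_width: 0.0001
```

```bash
python3 -m crank '[{"hand":1,"dx":0,"dy":0.7,"dz":0,"yaw":0},{"hand":1,"dx":0,"dy":1.4,"dz":0,"yaw":0},{"hand":1,"dx":0,"dy":1.4,"dz":0,"yaw":0}]'
```

```text
clock: 17.53
position: [0.5273, -0.0719, 0.0758]
tool_rot: [-1.571, -0.0, 0.001]
force: [-8.7, 1.4, 24.3]
grip_width: -0.0002
```

The button is bottomed: 24 N, with the tip stalled at z = 0.0758. I'll lift straight up.

```bash
python3 -m crank '[{"hand":1,"dx":0,"dy":-2,"dz":0,"yaw":0},{"hand":1,"dx":0,"dy":-6,"dz":0,"yaw":0},{"hand":1,"dx":0,"dy":-12,"dz":0,"yaw":0},{"hand":1,"dx":0,"dy":-30,"dz":0,"yaw":0},{"hand":1,"dx":0,"dy":-60,"dz":0,"yaw":0},{"hand":1,"dx":0,"dy":-95,"dz":0,"yaw":0},{"hand":1,"dx":-30,"dy":-110,"dz":-12,"yaw":0},{"hand":1,"dx":-70,"dy":-110,"dz":-28,"yaw":0},{"hand":1,"dx":-77,"dy":-110,"dz":-28,"yaw":0},{"hand":1,"dx":-77,"dy":-110,"dz":-28,"yaw":0},{"hand":1,"dx":-77,"dy":-110,"dz":-28,"yaw":0},{"hand":1,"dx":-77,"dy":-110,"dz":-28,"yaw":0}]'
python3 - <<'E'
from h import *
st()
im=bot.grab_frame('top')[:,:,::-1];cv2.imwrite('pics/r_t.png',cv2.resize(im[118:218,180:330],None,fx=5,fy=5,interpolation=2))
im=bot.grab_frame('scene')[:,:,::-1];cv2.imwrite('pics/r_s.png',cv2.resize(im[80:330,130:330],None,fx=2.4,fy=2.4,interpolation=2))
im=bot.grab_frame('wrist')[:,:,::-1];cv2.imwrite('pics/r_w.png',im)
st()
E
```

```text
clock: 18.53
position: [0.451, -0.0997, 0.1851]
tool_rot: [-1.571, -0.001, 0.001]
force: [1.0, 1.2, -0.1]
grip_width: 0.0001
18.53 [ 0.451  -0.0997  0.1851] [-1.571e+00 -1.000e-03  1.000e-03] F [ 1.05  1.2  -0.15] w 0.0001 q [ 0.39  0.35 -0.38  2.05  0.18  0.77 -0.09]
18.68 [ 0.4508 -0.0995  0.1847] [-1.57   0.     0.002] F [ 0.26 -0.93  0.69] w -0.0 q [ 0.39  0.35 -0.38  2.05  0.18  0.77 -0.09]
```

View pics/r_t.png

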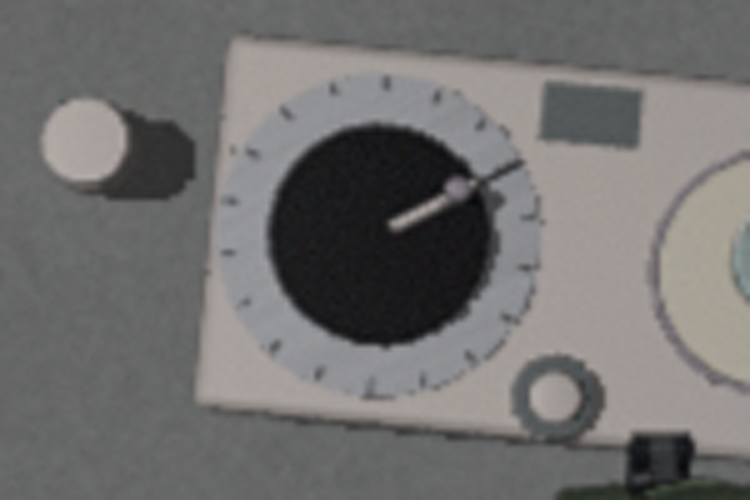

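View pics/r_s.png

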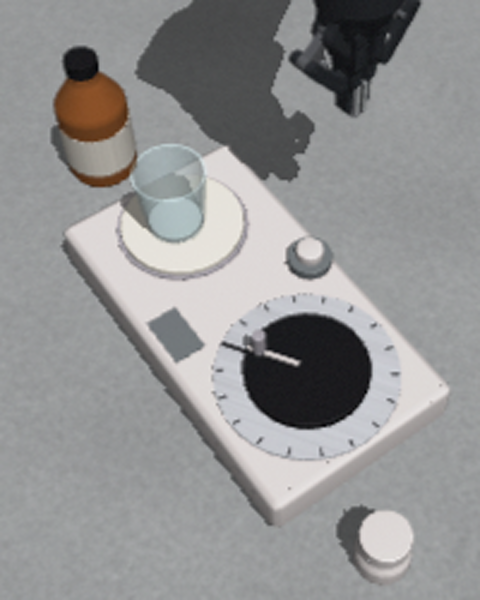

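View pics/r_w.png

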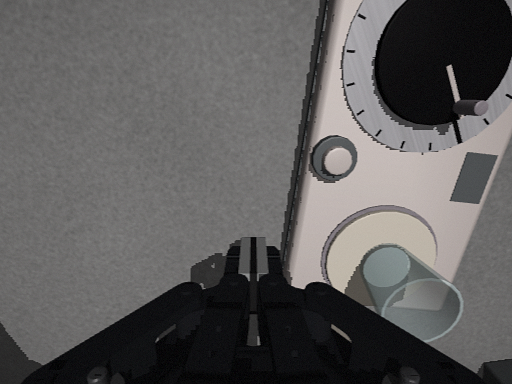

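In the top view the index line, running (390,228) to (450,198), points straight along the long line, (472,187) to (522,162). The button cap is back up, and the beaker, bottle and jar haven't moved.

```bash
python3 -c "
from workcell import bot
print(bot.job_done())"
```

```text
the job is handed in; nothing more can be done
None
```

The dial's index line now lines up with the long line, and the start button has been pressed and has come back up. I handed the job in at about 18.7 s of robot time. No verdict was reported.

- **Dial:** I pushed the peg clockwise through about 2.3 rad with the shut fingertips, using one side face and never pinching it, at about 2 N. I stopped once just short, looked, and finished with a small push.
- **Alignment check:** The top and wrist views taken before the button press put the index within about 0.01–0.02 rad of the long line. The scene view disagreed by up to 0.07 rad when I compared the two line directions. I discounted it because at its resolution the short line segments give poor angles. The dial looked the same after the button press.
- **Button:** I pressed it to its stop. The force was about 5 N near full travel and reached 24 N once it bottomed, then I lifted straight off. The last pictures show the cap up.
- **Beaker, bottle and jar:** They look unmoved in the last pictures. The arm is clear of everything.

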